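Put the resist-coating kit back into its caddy

ROBOT

A 6-joint arm with a two-finger parallel gripper is mounted at the origin on a cart in front of the work surface, level with it; the furniture and walls round the work are solid. World frame = base frame: x ahead of the robot, y to its left, z up, the work surface at z = 0. Lengths are in m, angles in rad, forces in N, time in s.
With the tool pointing down it reaches from about 0.25 to 0.775 m from the base axis. Payload 8.9 kg.
Tool frame: the origin (TCP) lies on the centre line of the jaws, within the pads' length; the fingertips stand 17 mm ahead of it and the grasp point (between the pads) lies 2 mm behind it; z points along the fingers, y is the line along which they close (so a half turn about z gives the same grasp; the last joint's range is limited). The gripper opens to 85 mm and grips with 20 to 120 N. Pads are 22 mm wide; open, the fingers measure 114 mm over their backs; the gripper's body (76 mm by 85 mm) begins 54 mm behind the grasp point. The pads swing forward as they close: fully open they stand 13 mm farther back than shut.
Start: joints at [-1.262, 0.291, -0.153, 1.127, 0, 1.431], TCP at [0.227, -0.473, 0.248] pointing down, gripper open.
Joint ranges: [-2.52, 2.52], [-0.91, 1.74], [-1.3, 1.37], [-1.96, 2.02], [-1.52, 1.47], [-3.14, 3.14]. Speed limits (rad/s): [2.22, 2.22, 2.79, 3.14, 3.14, 3.14].

INTERFACE

Orientations are given as a rotation vector (axis times angle).
In Python, from workcell import * gives the robot as it stands. The module is installed in compiled form; this text tells all that it offers. Calls block until the motion is done:
- goto(position, orientation): joint-space move of the TCP to a pose.
- servo_line(position, attitude=None, speed=0.15, contact_N=None): straight line of the TCP; attitude=None keeps the orientation; speed is the mean speed in m/s. With contact_N (N) it stops when the force on the tool has changed by that much, and returns True; else False.
- movej(angles): joint-space move.
- grip(opening, effort=None): finger opening in m; effort is the grip in N (None keeps the last); returns when the fingers have stopped.
- wait(seconds).
- solve_ik(position, orientation): joint angles nearest the present ones, or None.
- observe(): the state.
- camera(name): name is "side" or "top"; returns (picture, depth): 400x640x3 uint8, blue, green, red; 400x640 float32, m along the optical axis (not along the pixel's ray), 0 where there is no reading.
- camera_params(name): a dict with "fx", "fy", "cx", "cy" (pixels), "extrinsics" (4x4, takes a point from camera to world coordinates). Camera axes: x right, y up, looking along -z (the intrinsics and any distortion apply to the point x, -y, -z); pixel columns grow to the right and rows downward; lengths in m; the calibration is good to about 2 mm. A picture is of the moment at which its call begins. camera_params takes no time and is no camera call.
A pose or a line that the arm cannot do raises IKError and nothing moves.
- finish_job(): hands the job in; it is judged then, once.
The state is a dict: "time_s": time; "q": joint angles; "joint_velocities": joint speeds; "joint_efforts": joint torques, N m; "ee_pos": TCP position; "ee_rot": TCP orientation; "ft_force": force on the tool from outside, world axes, zero at the start; "ft_torque": the same for the moment, N m; "opening": finger opening in m; "finger_force": force on a finger pad.
Only numpy, scipy, OpenCV 4.12 (cv2) and the standard library are available. Lean on these libraries where they do the work, as an engineer would, in place of code of your own. Each camera call takes 0.05 s, during which the arm holds its last target. There are 200 camera calls.

TASK

Put the coating kit back into its tray: stand the white bottle with the red cap, the small amber bottle and the slim dark tube upright, each down in the blue block whose hole is made for its width, and lean the timer on the sloped rest, back against the slope and button edge down on the lip, so that it faces the robot the right way up. Set everything down without dropping or tipping it over, and leave the black objective can and the pot of swabs where they stand.

Things in the scene. Friction and masses are not known exactly. Their poses are not given: they have to be found in the camera images.
- ipa_bottle: White plastic bottle with a red cap, standing. Body 60 mm across and 120 mm high, then the cap, 29 mm across, up to 146 mm. About 0.32 kg. Belongs in the wide hole. Origin: centre of the underside, z up.
- primer_bottle: Small amber bottle with a black cap, standing. Body 37 mm across and 53 mm high, then the cap, 21 mm across, up to 64 mm. About 0.07 kg. Belongs in the middle hole. Origin: centre of the underside, z up.
- slide_tube: Slim dark tube, black below and with a grey cap above, standing. 24 mm across up to 66 mm, then 22 mm across up to 109 mm. About 0.06 kg. Belongs in the narrow hole. Origin: centre of the underside, z up.
- timer: Light grey bench timer lying on its back, 46 (x) x 52 (y) x 17 mm high, grey display and three small buttons (two black, one red) on its upper face. Grip it by the two sides that are 52 mm apart. About 0.07 kg. Origin: centre of the underside (its back); z out of the face; x points from the button edge to the display edge, so the button edge is at -x.
- wide_block: Blue plastic bottle block in the tray, 90 (x) x 83 (y) x 26 mm high, with one round blind hole in the middle, 70 mm across, 18 mm deep (its floor is 8 mm above the block's underside), mouth bevelled 2 mm. The widest hole of the three. Fixed. Origin: centre of the underside, which is 3 mm above the worktop; z up, x away from the robot, turned with the tray.
- middle_block: Blue plastic bottle block in the tray, 90 (x) x 83 (y) x 26 mm high, with one round blind hole in the middle, 48 mm across, 18 mm deep (its floor is 8 mm above the block's underside), mouth bevelled 2 mm. The middle hole of the three. Fixed. Origin: centre of the underside, which is 3 mm above the worktop; z up, x away from the robot, turned with the tray.
- narrow_block: Blue block, 90 (x) x 83 (y) x 26 mm high, with one round blind hole in the middle, 35 mm across, 18 mm deep (floor 8 mm above the underside): the narrowest of the three. Fixed. Origin: centre of the underside, 3 mm above the worktop; z up, x away from the robot. The three blocks and the timer rest stand 86 mm apart in a row along y, in any order, in a steel tray, rim 19 mm above the worktop.
- timer_rest: Aluminium slope with black rubber face on a blue foot (90x83x6 mm) in the tray. Slope 46 mm wide (y), 62 long, rising towards +x at 0.65 rad to the horizontal; a lip 8 mm high along its low edge, inner corner at x -27, z 20 mm. A timer seated on the lip has its origin at x -9, y 0, z 34 mm. Fixed. Origin: centre of the underside, 3 mm above the worktop; z up, x away from the robot.
- objective_can: Bystander: black ribbed objective can, 37 mm across, 56 mm high, standing; leave it alone. Origin: centre of the underside, z up.
- swab_pot: Bystander: small clear pot of white swabs, 34 mm across, swabs up to 92 mm high, standing; leave it alone. Origin: centre of the underside, z up.

How it is judged:
By the outcome, as a careful person would: the job done as asked, in the order asked, and still so for the second after the job is handed in, with the robot touching nothing.
It also fails if it takes over 99 s, if anything falls off the work surface, if the arm or the gripper's body presses on something with over 40 N, if the wrist force passes 120 N, or if a joint passes its speed limit or range.

## Working session

There is one attempt and no reset: what is moved stays moved. The work goes in short steps, each a Python script; the robot and the scene stay as the last script left them, time stands still between calls to the robot, and variables do not carry over. Pictures are saved under pics/ and viewed, at most 14 in all, crops included, and the job is handed in when it is done.

```bash
mkdir -p pics; python3 - <<'E'
from workcell import *
import cv2,numpy as np
for n in("side","top"):
    p,d=camera(n);cv2.imwrite(f"pics/{n}0.png",p);np.save(f"{n}0.npy",d)
    c=camera_params(n);print(n,c)
s=observe();print(s["time_s"],s["ee_rot"],s["ee_pos"],s["opening"])
E
```

```text
side {'fx': 501.81320165727806, 'fy': 501.81320165727806, 'cx': 324.51434166789926, 'cy': 191.0318325139134, 'extrinsics': array([[-0.99963425,  0.01499809, -0.02250382,  0.48042182],
       [-0.02683988, -0.65218632,  0.75758341,  0.4183809 ],
       [-0.00331438,  0.75791032,  0.65235033,  0.58855975],
       [ 0.        ,  0.        ,  0.        ,  1.        ]])}
top {'fx': 429.9672847930455, 'fy': 429.9672847930455, 'cx': 322.90816490627424, 'cy': 186.6375404693518, 'extrinsics': array([[ 0.14052493,  0.96845402, -0.20579009,  0.30725884],
       [-0.99007031,  0.13822719, -0.02557405, -0.25460869],
       [ 0.0036785 ,  0.20734045,  0.97826193,  0.87216229],
       [ 0.        ,  0.        ,  0.        ,  1.        ]])}
0.1 [-3.06199553e+00 -6.97262526e-01  1.68720890e-04] [ 0.22719626 -0.47288119  0.24777518] 0.08515682848412266
```

View pics/top0.png

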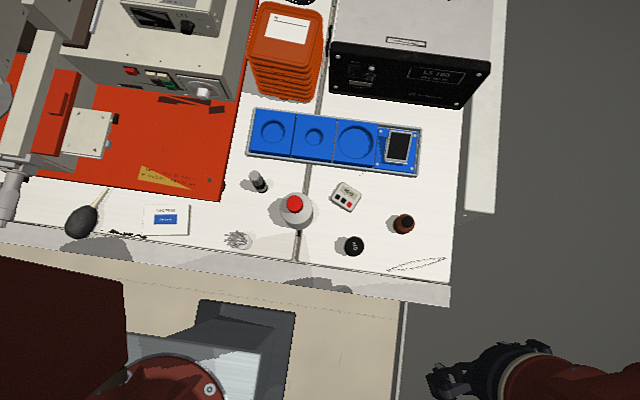

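View pics/side0.png

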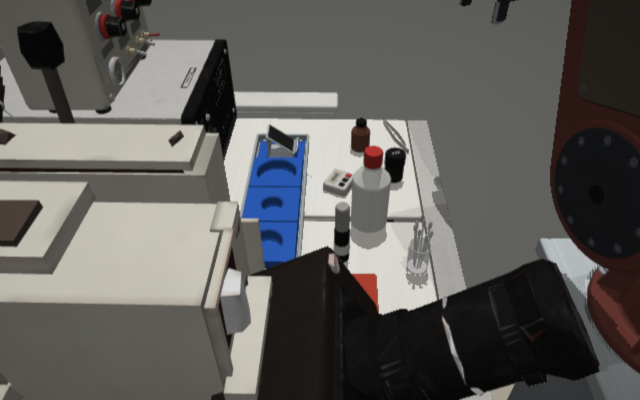

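The top view shows the tray row from left to right: middle block (273,131), narrow (314,136), wide (356,141), rest (397,147). The white bottle is at (295,210), tube (258,182), timer (345,197) turned, amber bottle (404,223), can (354,245) and swabs (238,240). The side view agrees with this.

```bash
cat >h.py <<'E'
import numpy as np,cv2
from workcell import *
def cloud(n,d):
    c=camera_params(n);v,u=np.mgrid[:400,:640]
    P=np.stack([(u-c["cx"])/c["fx"]*d,-(v-c["cy"])/c["fy"]*d,-d],-1)
    E=c["extrinsics"];W=P@E[:3,:3].T+E[:3,3];W[d==0]=np.nan
    return W
E
python3 - <<'E'
from h import *
d=np.load("top0.npy");p=cv2.imread("pics/top0.png");W=cloud("top",d)
print("table",W[200,380],W[230,330])
def seg(name,u,v,r,zlo,zhi):
    w=W[v-r:v+r,u-r:u+r].reshape(-1,3);w=w[(w[:,2]>zlo)&(w[:,2]<zhi)]
    (c,R)=cv2.minEnclosingCircle(w[:,:2].astype(np.float32))
    print(name,len(w),w.mean(0).round(4),"circ",np.round(c,4),round(R,4),"zmax",np.nanmax(w[:,2]).round(4))
    return w
seg("ipacap",295,206,22,.135,.16)
seg("primercap",404,223,16,.057,.075)
seg("primerbody",404,223,16,.03,.075)
seg("tubetop",258,180,16,.1,.12)
seg("can",354,245,16,.048,.07)
seg("swab",238,240,20,.03,.11)
w=seg("timer",345,197,20,.011,.03)
r=cv2.minAreaRect((w[:,:2]*1000).astype(np.float32));print(r)
# blue tray top
b=p.astype(int);m=(b[...,0]>120)&(b[...,2]<80)&(W[...,2]>.02)&(W[...,2]<.04)
t=(W[m][:,:2]*1000).astype(np.float32);print("tray",len(t),cv2.minAreaRect(t),np.median(W[m][:,2]))
for nm,u,v in(("mid",273,131),("nar",314,136),("wide",356,141)):
    r=24;w=W[v-r:v+r,u-r:u+r].reshape(-1,3);hole=w[(w[:,2]<.017)&(w[:,2]>.006)];print(nm,W[v,u].round(4))
# heights around
Z=W[...,2]
for u,v in((290,70),(400,60),(430,100),(270,80),(230,60),(50,100),(160,70),(180,130),(165,220),(90,135)):print((u,v),W[v,u].round(3))
# ortho views, 1px=1mm, zoomed
c=camera_params("top");E=np.linalg.inv(c["extrinsics"])
def ortho(x0,x1,y0,y1,z,s):
    X,Y=np.meshgrid(np.arange(x1,x0,-1/s/1000),np.arange(y1,y0,-1/s/1000),indexing="ij")
    Q=np.stack([X,Y,0*X+z],-1)@E[:3,:3].T+E[:3,3]
    u=Q[...,0]/-Q[...,2]*c["fx"]+c["cx"];v=-Q[...,1]/-Q[...,2]*c["fy"]+c["cy"]
    return cv2.remap(p,u.astype(np.float32),v.astype(np.float32),cv2.INTER_CUBIC)
x,y=W[197,345,:2];print("timer pix",x,y)
cv2.imwrite("pics/t.png",ortho(x-.05,x+.05,y-.05,y+.05,.017,4))
x,y=W[141,335,:2];a=ortho(x-.1,x+.1,y-.21,y+.21,.029,1.8);cv2.imwrite("pics/tray.png",a);print("tray ortho origin",x+.1,y+.21)
E
```

```text
table [ 0.47914335 -0.35205626  0.00172165] [ 0.40359007 -0.25870514  0.00067765]
ipacap 224 [ 0.4243 -0.1902  0.1463] circ [ 0.4249 -0.1899] 0.0144 zmax 0.1498
primercap 101 [ 0.4336 -0.3995  0.0645] circ [ 0.4338 -0.4   ] 0.0106 zmax 0.0678
primerbody 296 [ 0.4313 -0.3972  0.0517] circ [ 0.4338 -0.3996] 0.0185 zmax 0.0678
tubetop 108 [ 0.4697 -0.1074  0.1093] circ [ 0.4706 -0.1066] 0.0106 zmax 0.113
can 303 [ 0.3746 -0.3068  0.0573] circ [ 0.375  -0.3068] 0.0185 zmax 0.0612
swab 175 [ 0.3561 -0.0899  0.0583] circ [ 0.3555 -0.0895] 0.0172 zmax 0.0931
timer 538 [ 0.4736 -0.28    0.0182] circ [ 0.4739 -0.2798] 0.031 zmax 0.0232
((474.59375, -280.0609130859375), (50.70085525512695, 44.734649658203125), 65.6933822631836)
tray 3582 ((546.775390625, -109.72412109375), (180.6084442138672, 484.6969909667969), 24.206632614135742) 0.03012189076094618
mid [ 0.5921 -0.1113  0.011 ]
nar [ 0.593  -0.1984  0.0122]
wide [ 0.5947 -0.287   0.0118]
(290, 70) [ 0.672 -0.144  0.138]
(400, 60) [ 0.696 -0.338  0.183]
(430, 100) [ 0.697 -0.427  0.036]
(270, 80) [ 0.672 -0.1    0.084]
(230, 60) [nan nan nan]
(50, 100) [0.528 0.227 0.208]
(160, 70) [0.629 0.085 0.157]
(180, 130) [0.555 0.067 0.05 ]
(165, 220) [0.375 0.071 0.017]
(90, 135) [0.485 0.163 0.182]
timer pix 0.47160718892068376 -0.2794142118273261
tray ortho origin 0.6834051370670674 -0.03365041232119903
```

View pics/t.png

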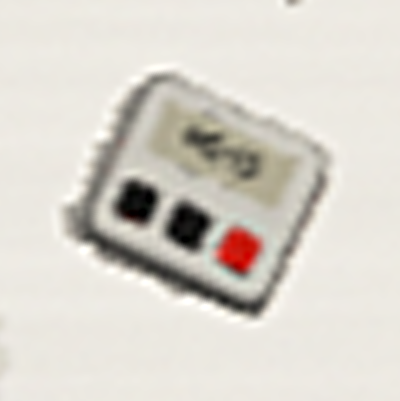

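View pics/tray.png

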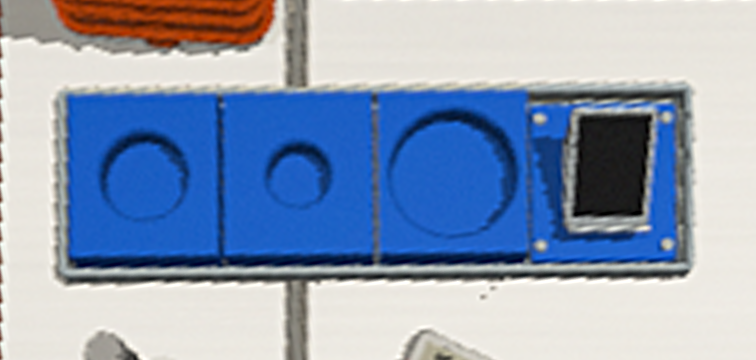

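Angles and positions agree with the sizes given. The timer yaw is about -0.445, and the tray is nearly square to the axes (about 0.01 rad). Hole centres: middle (.5856,-.1142), narrow (.5862,-.1992), wide (.5873,-.2848), rest about (.588,-.370). I'll start with the white bottle.

```bash
cat >>h.py <<'E'
from scipy.spatial.transform import Rotation as Ro
def down(yaw):  # tool down, closing line at yaw from world y
    return (Ro.from_euler("z",yaw)*Ro.from_euler("x",np.pi)).as_rotvec()
def rep(t):
    s=observe();print(t,round(s["time_s"],2),np.round(s["ee_pos"],4),"open",round(s["opening"],4),"F",np.round(s["ft_force"],1),"ff",s["finger_force"])
def pick(xy,g,yaw,wide,effort,top):
    r=down(yaw);z=g-.002
    grip(wide);goto([*xy,top],r)
    c=servo_line([*xy,z],speed=.12,contact_N=8);rep(f"at object contact={c}")
    if c: raise SystemExit
    grip(0.0,effort);rep("gripped")
def place(xy,g,yaw,lift,rel):
    r=down(yaw);z=g-.002;p=observe()["ee_pos"]
    servo_line([p[0],p[1],lift],speed=.15);rep("lifted")
    goto([*xy,lift],r)
    servo_line([*xy,z+.011+.012],speed=.15)
    c=servo_line([*xy,z+.011-.004],speed=.025,contact_N=3);rep(f"down contact={c}")
    grip(rel);wait(.2);rep("released")
    p=observe()["ee_pos"];servo_line([p[0],p[1],lift],speed=.15)
MID=(.5856,-.1142);NAR=(.5862,-.1992);WIDE=(.5873,-.2838)
E
python3 - <<'E'
from h import *
for p,r in(([.425,-.19,.1],down(0)),([*WIDE,.2],down(0)),([.434,-.4,.04],down(0)),([*MID,.26],down(0)),([.4706,-.1066,.1],down(np.pi/2)),([*NAR,.2],down(np.pi/2))):print(solve_ik(p,r))
pick((.4249,-.1899),.102,0,.085,50,.2)
place(WIDE,.102,0,.19,.08)
rep("end")
p,d=camera("top");cv2.imwrite("pics/a.png",p)
p,d=camera("side");cv2.imwrite("pics/as.png",p[100:280,220:460])
E
```

```text
[-0.57764574  0.32718648 -0.53662204  0.70698781  0.          2.56394691]
[-0.562137    0.56248477  0.14197749  1.15028905  0.          2.57945565]
[-0.86848348  0.6002766  -0.25652885  0.71399088  0.          2.27310918]
[-0.31508852  0.42370254  0.07310286  1.22019664  0.          2.82650413]
[-0.37442188  0.35471405 -0.49334502  0.72273725  0.          1.19637444]
[-0.44559469  0.49782889  0.03275263  1.10572006  0.          1.12520164]
at object contact=False 2.62 [ 0.4252 -0.1903  0.1005] open 0.0849 F [-0.8 -0.6  0.5] ff 0.0
gripped 2.98 [ 0.4255 -0.1903  0.1009] open 0.059 F [-1.3  0.   6. ] ff 52.660664319992065
lifted 3.73 [ 0.425  -0.19    0.1892] open 0.0586 F [ 0.1 -0.6 -3.3] ff 54.25117313861847
down contact=True 5.59 [ 0.5875 -0.2839  0.1119] open 0.0588 F [-0.3 -0.1  6.1] ff 55.011951327323914
released 6.13 [ 0.5868 -0.2835  0.1109] open 0.0797 F [-0.2  0.3  0.7] ff 0.0
end 6.81 [ 0.5864 -0.2833  0.1892] open 0.08 F [-0.  -0.1 -0.8] ff 0.0
```

View pics/as.png

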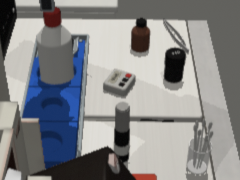

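The bottle stands upright in the wide hole and was felt on the hole floor at the expected height (crop (57,50)). Next are the amber bottle and the tube.

```bash
python3 - <<'E'
from h import *
pick((.4338,-.3998),.043,0,.07,30,.24)
place(MID,.043,0,.26,.06)
rep("primer done")
p,d=camera("top");cv2.imwrite("pics/b.png",p[90:270,220:460])
if True:
    pick((.4706,-.1066),.087,np.pi/2,.06,30,.2)
    place(NAR,.087,np.pi/2,.24,.045)
    rep("tube done")
p,d=camera("top");cv2.imwrite("pics/c.png",cv2.resize(p[90:270,220:460],None,fx=2.5,fy=2.5));np.save("c.npy",d)
p,d=camera("side");cv2.imwrite("pics/cs.png",cv2.resize(p[100:280,220:460],None,fx=2.5,fy=2.5))
E
```

```text
at object contact=False 9.79 [ 0.4341 -0.4002  0.0416] open 0.07 F [ 0.3  0.8 -0.2] ff 0.0
gripped 10.19 [ 0.4339 -0.4     0.0415] open 0.0359 F [-0.8  1.   5.5] ff 29.838540852069855
lifted 11.8 [ 0.4337 -0.3997  0.2592] open 0.036 F [ 0.2 -0.5 -0.4] ff 30.019342303276062
down contact=True 14.98 [ 0.5856 -0.1142  0.0521] open 0.0361 F [-0.1  0.6  3.4] ff 30.6980699300766
released 15.54 [ 0.5852 -0.1141  0.052 ] open 0.0598 F [ 0.6  0.1 -0.3] ff 0.0
primer done 17.07 [ 0.5848 -0.114   0.2592] open 0.0598 F [ 0.5 -0.4  0.3] ff 0.0
at object contact=False 19.9 [ 0.4711 -0.1068  0.0855] open 0.0601 F [-0.4 -0.4 -0.2] ff 0.0
gripped 20.32 [ 0.4709 -0.1067  0.0855] open 0.0209 F [-0.2  0.1  6.4] ff 29.139419496059418
lifted 21.51 [ 0.4704 -0.1065  0.2392] open 0.0209 F [ 0.2  0.9 -1.6] ff 29.330202341079712
down contact=True 23.68 [ 0.5863 -0.1992  0.0962] open 0.0209 F [0.6 0.  4.2] ff 29.707619547843933
released 24.24 [ 0.5858 -0.199   0.0959] open 0.0452 F [ 0.4 -0.7 -0.6] ff 0.0
tube done 25.35 [ 0.5854 -0.1988  0.239 ] open 0.0452 F [-0.1  0.1 -0.7] ff 0.0
```

View pics/c.png

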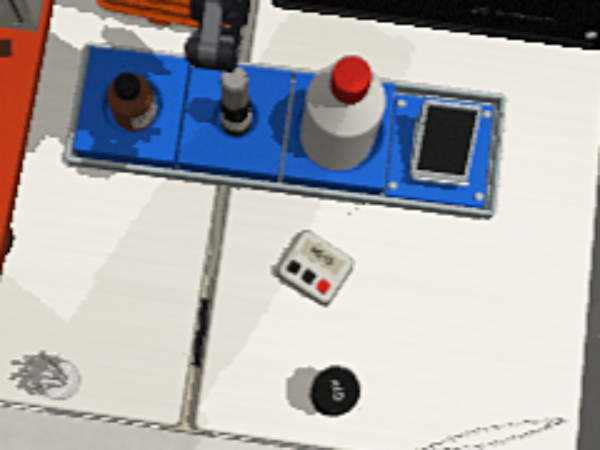

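View pics/cs.png

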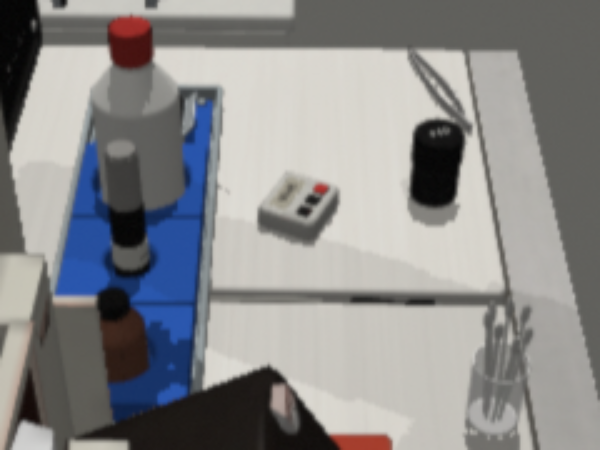

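All three stand upright in their holes. The timer at (315,265) is still as measured, and the can and swab pot have not moved. Next I pick the timer, with a quick check of the slope face from the depth, and bring it to a standoff above the rest.

```bash
cat >>h.py <<'E'
REST=np.array([.5879,-.3705,.003]);RT=Ro.from_euler("z",.01)*Ro.from_euler("y",-.65)
RTOOL=(RT*Ro.from_euler("x",np.pi)).as_rotvec()
O=REST+Ro.from_euler("z",.01).apply([-.009,0,.034])
def tt(dx,dz,zt=.0195): return O+RT.apply([dx,0,zt+dz])  # TCP for timer offset up-slope dx, off-slope dz
E
python3 - <<'E'
from h import *
d=np.load("top0.npy");p=cv2.imread("pics/top0.png");W=cloud("top",d)
q=np.zeros((400,640),bool);q[130:165,380:415]=1
w=W[q&(p.max(2)<70)&(W[...,2]>.025)];w=w[(w[:,2]<.065)]
c=(w.min(0)+w.max(0))/2;print(len(w),"slope mid",c,"expect",REST+[-.0023,0,.0388],"pitch",np.arctan(np.polyfit(w[:,0],w[:,2],1)[0]))
print([solve_ik(tt(*a),RTOOL) is not None for a in((.004,.08),(.004,0),(-.006,0))])
pick((.4745,-.2800),.0215,-.445,.075,30,.12)
p0=observe()["ee_pos"];servo_line([p0[0],p0[1],.2]);rep("lift")
goto(tt(.005,.08),RTOOL);rep("standoff")
p,d=camera("top");a=cv2.resize(p[100:220,330:470],None,fx=4,fy=4)
p,d=camera("side");b=cv2.resize(p[80:200,220:360],None,fx=4,fy=4)
cv2.imwrite("pics/d.png",cv2.resize(np.hstack([a,b]),None,fx=.7,fy=.7))
E
```

```text
491 slope mid [ 0.58639362 -0.37110122  0.0434395 ] expect [ 0.5856 -0.3705  0.0418] pitch 0.6379044247222155
[True, True, True]
at object contact=False 28.41 [ 0.475  -0.2803  0.0201] open 0.075 F [0.3 0.2 1.3] ff 0.0
gripped 28.75 [ 0.475  -0.2804  0.0204] open 0.0509 F [-0.6  0.3  6.6] ff 31.342631578445435
lift 30.1 [ 0.4746 -0.2801  0.1992] open 0.0512 F [ 0.4 -0.5 -0.6] ff 31.345070600509644
standoff 30.94 [ 0.5226 -0.3711  0.1191] open 0.0509 F [ 1.1 -1.1 -0.5] ff 31.34453773498535
```

View pics/d.png

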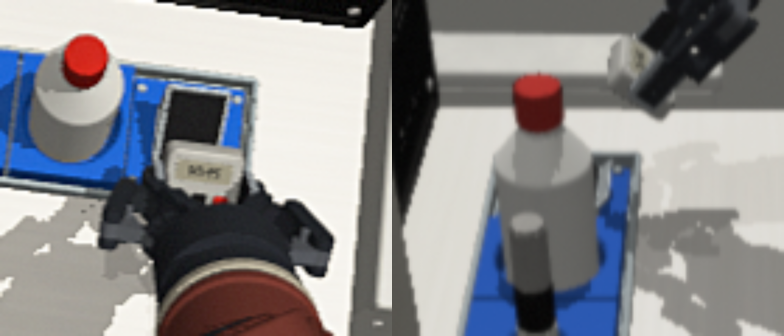

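The timer is held square at the standoff, display up-slope and facing the robot. The slope agrees with the model to about 1 mm. Now I seat it.

```bash
python3 - <<'E'
from h import *
def rel(): return np.round(RT.inv().apply(observe()["ee_pos"]-O)*1000,1)
servo_line(tt(.005,.012),speed=.1)
c=servo_line(tt(.005,-.004),speed=.02,contact_N=3);print("slope",c,rel())
z=rel()[2]/1000-.0195+.0007
c=servo_line(tt(.005,z),speed=.02);print("back off",rel())
c=servo_line(tt(-.008,z),speed=.02,contact_N=3);print("lip",c,rel())
x=rel()[0]/1000
c=servo_line(tt(x,z-.003),speed=.02,contact_N=3);print("press",c,rel());rep("")
p,d=camera("top");a=cv2.resize(p[100:220,330:470],None,fx=4,fy=4)
p,d=camera("side");b=cv2.resize(p[80:200,220:360],None,fx=4,fy=4)
cv2.imwrite("pics/e.png",cv2.resize(np.hstack([a,b]),None,fx=.7,fy=.7))
E
```

```text
slope True [ 4.9 -0.1 19.6]
back off [ 4.9  0.1 20.1]
lip True [ 0.3  0.  20.2]
press True [ 0.4 -0.  18.3]
 33.32 [ 0.5682 -0.3707  0.0518] open 0.0511 F [-2.5  0.   4.6] ff 34.04229283332825
```

View pics/e.png

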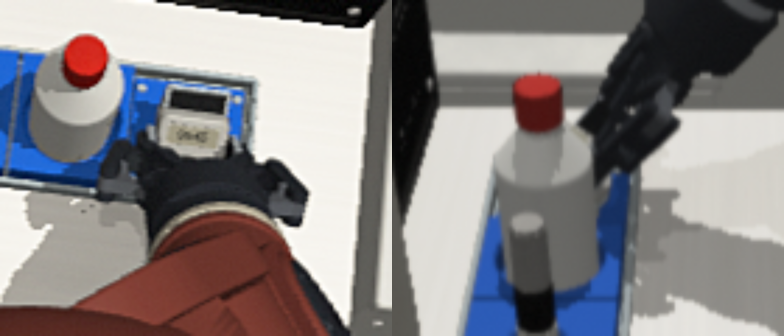

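It is seated on the lip and slope, within 0.4 mm of the stated seat. I'll release it and back straight off.

```bash
python3 - <<'E'
from h import *
grip(.062);wait(.3);rep("released")
p0=observe()["ee_pos"];servo_line(p0+RT.apply([0,0,.12]),speed=.1)
movej([-1.262,0.291,-0.153,1.127,0,1.431]);rep("home")
p,d=camera("top");a=cv2.resize(p[90:270,220:460],None,fx=1.6,fy=1.6)
p,d=camera("side");b=cv2.resize(p[100:280,220:460],None,fx=1.6,fy=1.6)
cv2.imwrite("pics/f.png",np.hstack([a,b]))
E
```

```text
released 33.98 [ 0.5681 -0.3706  0.0516] open 0.0621 F [-0.3  0.2 -0.6] ff 0.0
home 36.49 [ 0.228  -0.4728  0.2474] open 0.0617 F [ 0.2 -0.1  0.2] ff 0.0
```

View pics/f.png

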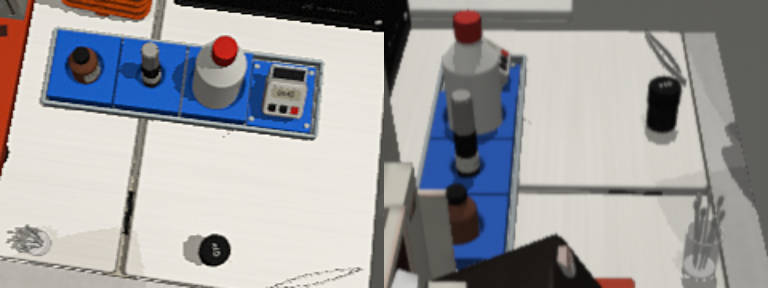

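The three bottles stand upright in their holes. The timer leans on the rest at (285,92), buttons down, and the can and swab pot have not moved.

```bash
python3 -c "
from workcell import *
print(finish_job())"
```

```text
the job is handed in; nothing more can be done
None
```

The coating kit is back in its tray and the job is handed in at about 36 s of robot time: white bottle, amber bottle and tube upright in their matching holes, timer seated on its rest facing the robot, and the can and swab pot left where they stood.

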